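Turn the top chart leaf over the flip stand's spine

ROBOT

A 7-joint arm with a two-finger parallel gripper is mounted at the origin on a cart in front of the work surface, level with it; the furniture and walls round the work are solid. World frame = base frame: x ahead of the robot, y to its left, z up, the work surface at z = 0. Lengths are in m, angles in rad, forces in N, time in s.
With the tool pointing down it reaches from about 0.4 to 0.85 m from the base axis. Payload 4.5 kg.
Tool frame: the origin (TCP) lies on the centre line of the jaws, within the pads' length; the fingertips stand r.tip_extent ahead of it and the grasp point (between the pads) is the TCP (r.tip_extent is the distance from the TCP to the fingertips, in m); z points along the fingers, y is the line along which they close (so a half turn about z gives the same grasp; the last joint's range is limited). The gripper opens to 88 mm and grips with 3 to 60 N. Pads are 18 mm wide; open, the fingers measure 123 mm over their backs; the gripper's body (75 mm by 187 mm) begins 45 mm behind the grasp point.
Start: joints at [-1.148, 0.689, -0.195, 1.565, 0.157, 0.902, -0.215], TCP at [0.237, 0.578, 0.258] pointing down, gripper open.
Joint ranges: [-3.01, 3.01], [-0.46, 2.08], [-1.47, 1.51], [0.13, 2.56], [-1, 4.14], [0.04, 2.09], [-2.66, 2.66]. Speed limits (rad/s): [2.57, 2.57, 3.14, 3.14, 3.14, 3.14, 3.14].

INTERFACE

Orientations are given as a unit quaternion [x, y, z, w].
In Python, from plant import sensors, vision, finish_job, r gives the robot as it stands. The module is installed in compiled form; this text tells all that it offers.
- The arm moves only by the tool step_arm, never from a script. Its argument "steps" is a list of rows, each a list of 2 entries, a list of its own where there are three numbers: the shift along the tool's x, y, z in cm, then the turn, a rotation vector about the tool's x, y, z in degrees. A call has 1 to 12 rows; each row shifts and turns the commanded pose from where the row before left it, along the tool's axes as they then stand; what a row does not reach is not made up. A row lasts 1/8 s, in which the tool goes at most 62.5 mm and 10.7 degrees, less where a joint would pass 70% of its speed; a pose out of reach is approached as far as the arm can. A call with a gripper value outside its range is refused whole. "claw" is the opening, from -1 (shut) to 1 (fully open), set as the call begins (left out, the last holds). The fingers move at their own pace and stop on an object; "grip_force" is the grip in N (left out, the last holds). Time passes only in rows, so rows that do not move let the fingers close. It gives the time, the measured TCP pose, the force, the opening and the grip force at its end, in the units of the state.
- sensors.get_state(): the state, without advancing time (a new reading comes with each control period).
- vision.snapshot(name): name is "scene" or "top"; returns a dict with "img" (384x512x3 uint8, red, green, blue), "fx", "fy", "cx", "cy" (pixels), "position" and "rotation" of the camera in the world. Camera axes: x right, y down, z forward; pixel columns grow to the right and rows downward; lengths in m; the calibration is good to about 2 mm. A picture is of the moment at which its call begins. There is no depth.
- finish_job(): hands the job in; it is judged then, once.
The state is a dict: "clock": time; "q": joint angles; "qd": joint speeds; "joint_torque": joint torques, N m; "tool_pos": TCP position; "eef_rot": TCP orientation; "contact_force": force on the tool from outside, world axes, zero at the start; "moment": the same for the moment, N m; "opening": opening from 0.0 (shut) to 1.0 (fully open); "finger_force": force on a finger pad.
Only numpy, scipy, OpenCV 4.12 (cv2) and the standard library are available. Lean on these libraries where they do the work, as an engineer would, in place of code of your own. Each camera call takes 0.05 s, during which the arm holds its last target. There are 200 camera calls.

TASK

The flip stand on the packing bench carries two stiff chart leaves lying on its right-hand wing, one on the other. With closed fingertips steadily push only the top leaf, by its tab (the one at the end nearer you), up and over the spine, then gently press it down flat on the left-hand wing; leave the lower leaf lying where it is, and take your hand away. Do not grip anything, neither the leaf nor its tab, and leave the other things on the bench alone.

Things in the scene. Friction and masses are not known exactly. Their poses are not given: they have to be found in the camera images.
- flip_stand: grey flip stand fixed to the bench, 216 mm across. Origin: centre of its underside; own x along the spine, own y to the left wing. Hinge rod along own x at y = 0, 45 mm above the bench, between cheeks at x = +-70 mm (tops 52 mm up). Wings from |y| = 8 to 108 mm, x within +-65 mm; tops 36 mm (right) and 42.5 mm (left) above the bench; open beyond them.
- top_leaf (a joint): hinge angle of the top leaf: 0 flat on the right (own -y), pi/2 upright, pi flat on the left, its stop. Starts at 0 to 0.3. Grey plate with a paper page, 120 mm along the spine, 5 mm thick, free edge 130 mm from the hinge axis, mid-plane through that axis, 56 to 98 g. Hinge friction 0.07 N m, no spring: it stays at any angle where it is left; about 1 N at the edge, square to it, moves it.
- lower_leaf (a joint): hinge angle of the lower leaf, alike but 12 mm shorter (free edge 118 mm from the hinge axis), same hinge, lying 6 mm under the top leaf; 0 = flat on the right wing, where it is at the start and must remain.
- top_leaf_tab (a point): middle of the top leaf's tab, 36 mm wide, 5 mm thick, at own x = -38 mm of the stand (nearer the robot), 140 mm from the hinge. It flares from the free edge 20 mm out and 14 mm up (lip 60 mm above the bench at angle 0): fingers leaning outward, tips under it, moved up and round the hinge raise the leaf; a level push may bind. On the left it slopes down, clear of the bench.
- lower_leaf_tab (a point): middle of the lower leaf's tab, same shape, at own x = +38 mm (the end farther from the robot), 12 mm nearer the hinge and 6 mm lower; leave it alone.
- top_leaf_middle (a point): middle of the top leaf's plate, 70 mm from the hinge axis, half-way through its thickness.
- white_jar_1: white cream jar with pink lid, 53 mm across, 46 mm high, just beyond the stand's left wing; bystander; origin at its underside.
- stapler: small stapler, 28x122x36 mm high, lying behind the stand; bystander; origin at its underside.
- rubber_stamp: wooden rubber stamp, 26x62 mm, 76 mm high, behind the stapler; bystander; origin at its underside.
- tape_roll_2: roll of packing tape with a white outside, 84x89 mm, 49 mm high, to the right of the stand; bystander; origin at its underside.
- calculator: pocket calculator, 116x70x15 mm, at the left side of the bench; bystander; origin at its underside.
- product_box_4: white product box, 60x155x45 mm high, lying at the right front of the bench; bystander; origin at its underside.

How it is judged:
By the outcome, as a careful person would: the job done as asked, in the order asked, and still so for the second after the job is handed in, with the robot touching nothing.
It also fails if it takes over 53 s, if anything falls off the work surface, if the arm or the gripper's body presses on something with over 40 N, if the wrist force passes 120 N, or if a joint passes its speed limit or range.

## Working session

There is one attempt and no reset: what is moved stays moved. The work goes in short steps, Python scripts to look and compute and a tool call to move; the robot and the scene stay as the last step left them, time stands still between calls to the robot, and variables do not carry over. Pictures are saved under pics/ and viewed, at most 10 in all, crops included, and the job is handed in when it is done.

Besides the shell and the picture viewer there is one more tool, called after "Request:" as name(argument=value, ...), one argument or row to a line, values as JSON. step_arm: Moves the arm, as the interface text tells. Its arguments: {"type":"object","properties":{"steps":{"type":"array"},"claw":{"type":"number"},"grip_force":{"type":"number"}},"required":["steps"]}

```bash
mkdir -p pics; python3 - <<'E'
from plant import sensors, vision, r
import cv2,pickle
for n in("top","scene"):
    s=vision.snapshot(n); pickle.dump(s,open(n+".pkl","wb"))
    cv2.imwrite(f"pics/{n}0.png",cv2.resize(s["img"][:,:,::-1],(800,600),interpolation=cv2.INTER_CUBIC))
    print(n,s["fx"],s["fy"],s["cx"],s["cy"],s["position"],s["rotation"])
print(r.tip_extent,sensors.get_state())
E
```

```text
top 356.39817289073386 356.39817289073386 257.05902874600486 192.7200440069459 [ 0.33277275 -0.06000444  1.47497617] [ 0.7114556  -0.69667521  0.07094469 -0.05866379]
scene 415.13745176905337 415.13745176905337 254.91479858310134 187.0500034164187 [-0.31388466 -0.65544571  0.81218849] [ 0.78090384 -0.42311933  0.21811074 -0.40445881]
0.019 {'clock': 0.1, 'q': array([-1.14819509,  0.68988184, -0.19453529,  1.56624405,  0.15730607,
        0.90250267, -0.21509636]), 'qd': array([-0.00058638, -0.00034839, -0.00050691, -0.00433122, -0.00035195,
        0.00057309,  0.00126379]), 'joint_torque': array([-2.59540393e-03, -5.28499603e+01, -1.27176035e+00, -1.53838670e+01,
       -5.27223840e-02,  1.92528561e-03,  3.85692988e-05]), 'tool_pos': array([0.2367526 , 0.57783989, 0.25700093]), 'eef_rot': array([ 1.93131340e-01,  9.81172569e-01, -8.15537680e-04, -1.00553662e-04]), 'contact_force': array([-0.16105398, -1.19215495, -0.29804257]), 'moment': array([-0.00496292, -0.06425617, -0.00102924]), 'finger_force': 0.0, 'opening': 1.0031117909220182}
```

View pics/top0.png

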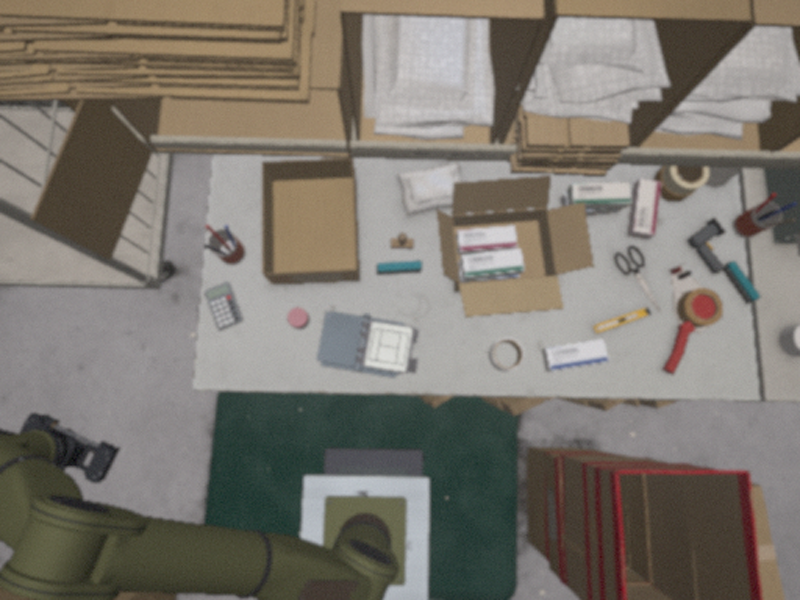

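View pics/scene0.png

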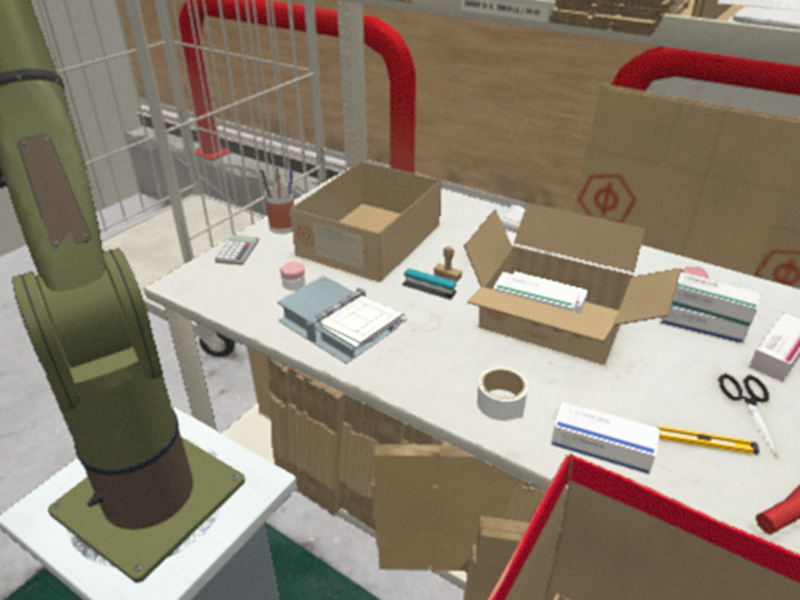

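The top view shows the stand at about (368,343), right wing page at (390,347), a dark tab near (412,366). The jar is at (298,317) and the tape roll at (505,354). I'll enlarge the stand in both views.

```bash
python3 - <<'E'
import cv2,pickle,numpy as np
a=pickle.load(open("top.pkl","rb"))["img"][190:250,195:275,::-1]
b=pickle.load(open("scene.pkl","rb"))["img"][170:235,170:265,::-1]
cv2.imwrite("pics/c.png",np.vstack([cv2.resize(a,(400*1,300),interpolation=cv2.INTER_CUBIC)]))
A=cv2.resize(a,(800,600),interpolation=cv2.INTER_CUBIC);cv2.imwrite("pics/ctop.png",A)
B=cv2.resize(b,(760,520),interpolation=cv2.INTER_CUBIC);cv2.imwrite("pics/cscene.png",B)
E
```

```text
(no output)
```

View pics/ctop.png

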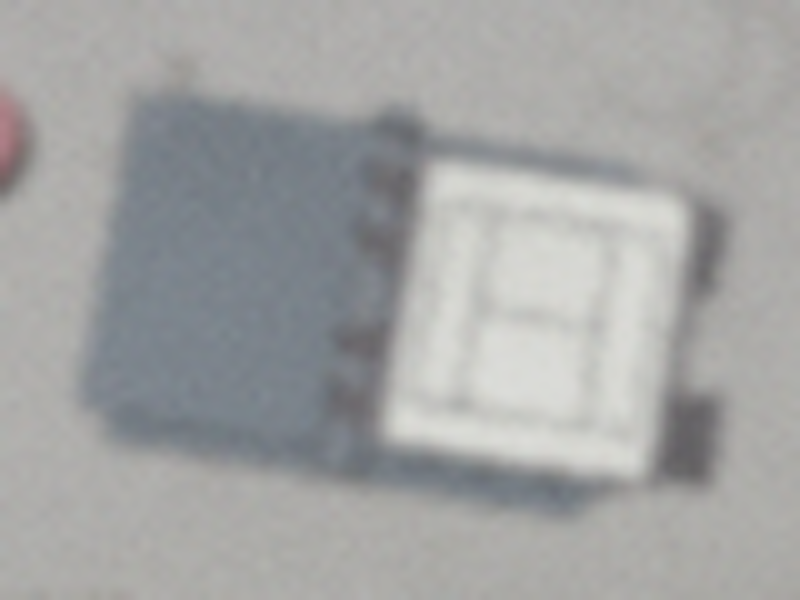

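View pics/cscene.png

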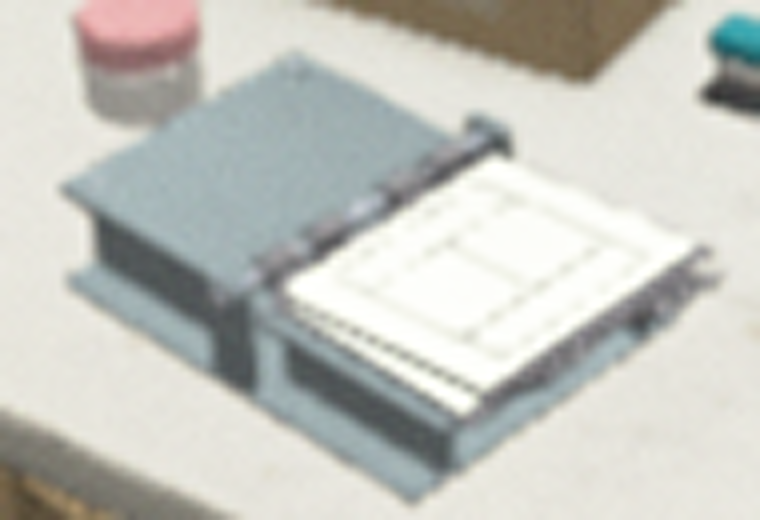

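The crops show the left wing's corners at ctop (140,95) and (85,405), and at cscene (295,55) and (62,190). The near tab is at ctop (690,440), and the leaf's free corners are at cscene (467,415) and (705,245). Next I fit the pose and leaf angle.

```bash
cat > h.py <<'E'
import pickle,numpy as np
from scipy.spatial.transform import Rotation as R
def proj(s,P):
    p=R.from_quat(s["rotation"]).inv().apply(np.atleast_2d(P)-s["position"])
    return np.c_[s["fx"]*p[:,0]/p[:,2]+s["cx"],s["fy"]*p[:,1]/p[:,2]+s["cy"]]
def leaf(x,rr,h,th): # leaf coords -> stand frame (m)
    return [x,-rr*np.cos(th)+h*np.sin(th),.045+rr*np.sin(th)+h*np.cos(th)]
def world(p,P): return R.from_euler("z",p[2]).apply(np.atleast_2d(P))+[p[0],p[1],0]
E
python3 - <<'E'
from h import *
from scipy.optimize import least_squares
T=pickle.load(open("top.pkl","rb"));S=pickle.load(open("scene.pkl","rb"))
t=lambda u,v:((u+.5)/10-.5+195,(v+.5)/10-.5+190)
s=lambda u,v:((u+.5)/8-.5+170,(v+.5)/8-.5+170)
W=lambda x,y,z:(lambda th:[x,y,z])
L=lambda x,rr,h:(lambda th:leaf(x,rr,h,th))
obs=[(T,W(.065,.108,.0425),t(140,95)),(T,W(-.065,.108,.0425),t(85,405)),(T,W(.07,0,.052),t(400,112)),
(S,W(.065,.108,.0425),s(295,52)),(S,W(-.065,.108,.0425),s(62,190)),(S,W(.07,0,.052),s(490,118)),(S,W(-.065,-.108,.036),s(450,432)),
(T,L(-.06,.13,.0025),t(645,485)),(T,L(.06,.13,.0025),t(697,188)),(S,L(-.06,.13,.0025),s(467,413)),(S,L(.06,.13,.0025),s(705,243)),
(T,L(-.056,.15,.014),t(707,483)),(T,L(-.02,.15,.014),t(717,398))]
f=lambda p:np.concatenate([proj(c,world(p,g(p[3])))[0]-o for c,g,o in obs])
o=least_squares(f,[.45,0,-.15,.1],loss="soft_l1")
print(o.x,np.round(f(o.x).reshape(-1,2),1).tolist())
print(world(o.x,leaf(-.038,.14,.007,o.x[3])))
E
```

```text
[ 0.4895293   0.01953501 -0.14550774  0.05532208] [[-0.7, -0.3], [-1.3, 0.3], [-0.4, 0.8], [0.1, -1.8], [-0.9, -2.0], [-0.3, -0.8], [-0.9, -1.5], [1.6, 0.8], [1.2, 0.9], [3.4, -1.7], [1.3, 0.4], [0.5, 0.6], [1.0, 0.1]]
[[ 0.43171877 -0.11288084  0.05973043]]
```

```bash
cat >> h.py <<'E'
def overlay(p,th,S,box,sc,fn):
    import cv2
    x0,y0,w,h=box
    im=cv2.resize(S["img"][y0:y0+h,x0:x0+w,::-1],(w*sc,h*sc),interpolation=cv2.INTER_CUBIC)
    sets=[([[x,y,.0425] for x,y in((.065,.108),(-.065,.108),(-.065,.008),(.065,.008))],(0,0,255)),
     ([[x,y,.036] for x,y in((.065,-.108),(-.065,-.108),(-.065,-.008),(.065,-.008))],(255,0,0)),
     ([leaf(x,q,.0025,th) for x,q in((.06,.01),(-.06,.01),(-.06,.13),(.06,.13))],(0,200,0)),
     ([leaf(x,q,g,th) for x,q,g in((-.056,.13,0),(-.02,.13,0),(-.02,.15,.014),(-.056,.15,.014))],(200,0,200))]
    for P,c in sets:
        q=((proj(S,world(p,P))-[x0,y0]+.5)*sc-.5).round().astype(int)
        cv2.polylines(im,[q],True,c,1)
    return im
E
python3 - <<'E'
from h import *;import cv2
T=pickle.load(open("top.pkl","rb"));S=pickle.load(open("scene.pkl","rb"))
p=[ 0.4895,0.0195,-0.1455];th=.055
a=overlay(p,th,S,(170,170,95,60),8,0)
b=overlay(p,th,T,(195,190,80,60),6,0)[50:]
a=a[:,:760];im=cv2.resize(a,(395,250));
cv2.imwrite("pics/ov.png",cv2.resize(a,(760,480)))
E
```

```text
(no output)
```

View pics/ov.png

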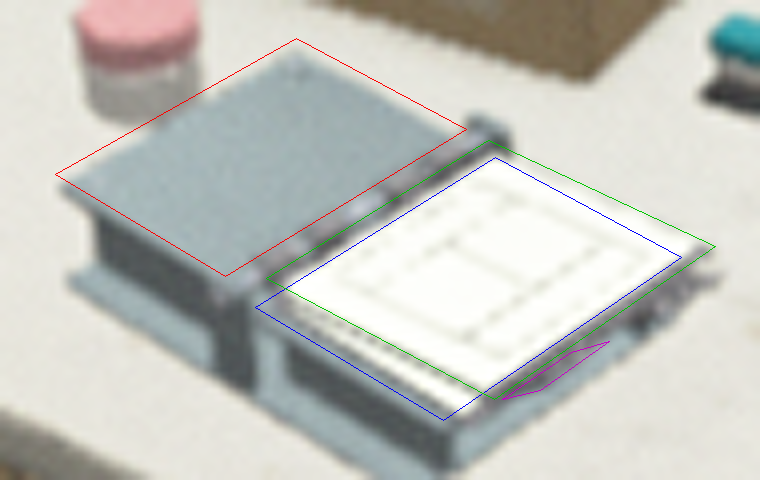

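The overlay fits, offset by about 14 crop px. The scene corner I labelled (467,413) is the lower leaf's; the top leaf's near corner is about (490,392) and its tab edge lies near (500-610,400-345). I'll refit with that corrected.

```bash
python3 - <<'E'
from h import *
from scipy.optimize import least_squares
T=pickle.load(open("top.pkl","rb"));S=pickle.load(open("scene.pkl","rb"))
t=lambda u,v:((u+.5)/10-.5+195,(v+.5)/10-.5+190)
s=lambda u,v:((u+.5)/8-.5+170,(v+.5)/8-.5+170)
W=lambda x,y,z:(lambda th:[x,y,z])
L=lambda x,rr,h:(lambda th:leaf(x,rr,h,th))
obs=[(T,W(.065,.108,.0425),t(140,95)),(T,W(-.065,.108,.0425),t(85,405)),(T,W(.07,0,.052),t(400,112)),
(S,W(.065,.108,.0425),s(295,52)),(S,W(-.065,.108,.0425),s(62,190)),(S,W(.07,0,.052),s(490,118)),(S,W(-.065,-.108,.036),s(450,432)),
(T,L(-.06,.13,.0025),t(650,485)),(T,L(.06,.13,.0025),t(697,188)),(S,L(-.06,.13,.0025),s(488,394)),(S,L(.06,.13,.0025),s(705,243)),
(T,L(-.056,.15,.014),t(707,483)),(T,L(-.02,.15,.014),t(717,398))]
f=lambda p:np.concatenate([proj(c,world(p,g(p[3]))+(0 if c is T else p[4:]))[0]-o for c,g,o in obs]+[ (p[4:]/.002)*1])
o=least_squares(f,[.49,0.02,-.15,.1,0,0,0],loss="soft_l1")
print(o.x,np.round(f(o.x)[:-3].reshape(-1,2),1).tolist())
print(world(o.x,leaf(-.038,.14,.007,o.x[3])))
E
```

```text
[ 0.49026587  0.01966037 -0.14561185  0.10925728 -0.0011384  -0.00058008
 -0.00401712] [[-0.7, -0.5], [-1.3, 0.1], [-0.4, 0.6], [0.2, -0.7], [-0.8, -0.8], [-0.2, 0.3], [-0.8, -0.3], [1.0, 0.5], [1.1, 0.4], [0.6, -0.1], [1.2, -0.4], [0.2, 0.3], [0.7, -0.4]]
[[ 0.43258619 -0.1117632   0.06722387]]
```

```bash
cat >> h.py <<'E'
P0=[.4895,.0197,-.1456]
def tgt(y,z,a,x=-.038):
    """TCP pose for fingertip centre at stand (x,y,z), leaning a deg outward"""
    a=np.radians(a); d=np.array([0,np.sin(a),-np.cos(a)])
    Rl=np.c_[[0,np.cos(a),np.sin(a)],[1,0,0],d]
    return world(P0,np.array([x,y,z])-.019*d)[0], R.from_euler("z",P0[2])*R.from_matrix(Rl)
def rows(p,q,tg):
    """tg: list of ((pos,R),n). prints rows"""
    for (pt,Rt),n in tg:
        w=(q.inv()*Rt).as_rotvec()/n; dp=(pt-p)/n; out=[]
        for i in range(n):
            s=np.round(100*q.inv().apply(pt*1-p)/(n-i),2); g=np.round(np.degrees((q.inv()*Rt).as_rotvec())/(n-i),1)
            out.append([s.tolist(),g.tolist()])
            p=p+q.apply(s/100); q=q*R.from_rotvec(np.radians(g))
        print(str(out).replace(" ",""))
def now():
    from plant import sensors
    s=sensors.get_state(); q=R.from_quat(s["eef_rot"]); p=s["tool_pos"]
    o=R.from_euler("z",-P0[2]).apply(p+.019*q.as_matrix()[:,2]-[P0[0],P0[1],0])
    z=R.from_euler("z",-P0[2]).apply(q.as_matrix()[:,2])
    print("t",round(s["clock"],2),"tip own",np.round(o*1000,1),"lean",np.round(np.degrees(np.arctan2(z[1],-z[2])),1),"F",np.round(s["contact_force"],1),"q",np.round(s["q"],2))
    return p,q
E
python3 - <<'E'
from h import *
p,q=now()
B=tgt(-.28,.20,30)
q2=q*R.from_rotvec(.4*(q.inv()*tgt(0,0,0)[1]).as_rotvec())
rows(p,q,[((np.array([.43,.30,.26]),q2),8),(tgt(-.1,.25,0),9),(tgt(-.27,.16,40),5)])
E
```

```text
t 0.1 tip own [-331.1  515.5  238. ] lean -0.1 F [-0.2 -1.2 -0.3] q [-1.15  0.69 -0.19  1.57  0.16  0.9  -0.22]
[[[-3.55,-2.3,-0.03],[-0.0,0.0,3.8]],[[-3.7,-2.06,-0.03],[-0.0,0.0,3.8]],[[-3.82,-1.81,-0.03],[-0.0,0.0,3.8]],[[-3.94,-1.55,-0.04],[-0.0,0.0,3.8]],[[-4.03,-1.29,-0.03],[-0.0,0.0,3.8]],[[-4.11,-1.01,-0.04],[-0.0,0.0,3.8]],[[-4.16,-0.74,-0.03],[-0.0,0.0,3.8]],[[-4.2,-0.47,-0.04],[-0.0,0.0,3.8]]]
[[[-3.35,-2.45,-0.09],[-0.0,0.0,5.1]],[[-3.56,-2.15,-0.09],[-0.0,0.0,5.1]],[[-3.73,-1.82,-0.09],[-0.0,0.0,5.1]],[[-3.88,-1.48,-0.09],[-0.0,0.0,5.1]],[[-4.0,-1.13,-0.1],[-0.0,0.0,5.1]],[[-4.08,-0.77,-0.09],[-0.0,0.0,5.0]],[[-4.13,-0.41,-0.1],[-0.0,0.0,5.1]],[[-4.16,-0.04,-0.09],[-0.0,0.0,5.0]],[[-4.14,0.32,-0.1],[-0.0,0.1,5.1]]]
[[[-3.64,0.0,1.89],[-0.0,8.0,-0.0]],[[-3.87,0.0,1.36],[-0.0,8.0,-0.0]],[[-4.03,0.0,0.81],[-0.0,8.0,-0.0]],[[-4.1,0.0,0.24],[-0.0,8.0,-0.0]],[[-4.09,0.01,-0.32],[0.0,8.0,-0.0]]]
```

Request:
step_arm(
  claw=-1,
  steps=[
    [[-3.55, -2.3, 0], [0, 0, 3.8]],
    [[-3.7, -2.05, 0], [0, 0, 3.8]],
    [[-3.8, -1.8, 0], [0, 0, 3.8]],
    [[-3.95, -1.55, 0], [0, 0, 3.8]],
    [[-4.05, -1.3, 0], [0, 0, 3.8]],
    [[-4.1, -1, 0], [0, 0, 3.8]],
    [[-4.15, -0.75, 0], [0, 0, 3.8]],
    [[-4.2, -0.45, 0], [0, 0, 3.8]],
  ],
)

```text
clock: 1.1
tool_pos: [0.4307, 0.2995, 0.2575]
eef_rot: [0.445, 0.896, -0.0, -0.0]
contact_force: [0.8, -0.1, -0.0]
opening: 0.117
finger_force: 0.0
```

Request:
step_arm(
  steps=[
    [[-3.35, -2.45, -0.1], [0, 0, 5.1]],
    [[-3.55, -2.15, -0.1], [0, 0, 5.1]],
    [[-3.75, -1.8, -0.1], [0, 0, 5.1]],
    [[-3.9, -1.5, -0.1], [0, 0, 5.1]],
    [[-4, -1.15, -0.1], [0, 0, 5.1]],
    [[-4.1, -0.75, -0.1], [0, 0, 5.1]],
    [[-4.15, -0.4, -0.1], [0, 0, 5.1]],
    [[-4.15, -0.05, -0.1], [0, 0, 5.1]],
    [[-4.15, 0.3, -0.1], [0, 0, 5.1]],
    [[0, 0, 0], [0, 0, 0]],
  ],
)

```text
clock: 2.35
tool_pos: [0.4369, -0.0768, 0.2667]
eef_rot: [0.76, 0.65, -0.001, 0.001]
contact_force: [-0.2, 0.4, -1.3]
opening: 0.003
finger_force: 0.0
```

```bash
python3 - <<'E'
from h import *
p,q=now()
rows(p,q,[(tgt(-.27,.16,40),6),(tgt(-.20,.06,60),5)])
E
```

```text
t 2.35 tip own [ -38.  -103.2  247.7] lean -0.1 F [-0.2  0.4 -1.3] q [-0.01  0.45  0.11  2.09 -0.08  0.61  0.  ]
[[[-2.98,0.03,1.54],[0.0,6.7,-0.1]],[[-3.14,0.03,1.18],[0.0,6.7,-0.1]],[[-3.26,0.02,0.81],[0.1,6.7,-0.1]],[[-3.33,0.02,0.42],[0.0,6.7,-0.1]],[[-3.36,0.01,0.03],[0.1,6.6,-0.1]],[[-3.33,0.0,-0.36],[0.0,6.7,-0.1]]]
[[[-0.34,0.0,2.46],[0.0,4.0,0.0]],[[-0.52,0.0,2.42],[0.0,4.0,0.0]],[[-0.68,0.0,2.38],[0.0,4.0,0.0]],[[-0.85,0.0,2.33],[0.0,4.0,0.0]],[[-1.01,0.0,2.27],[0.0,4.0,0.0]]]
```

Request:
step_arm(
  steps=[
    [[-3, 0, 1.55], [0, 6.7, 0]],
    [[-3.15, 0, 1.2], [0, 6.7, 0]],
    [[-3.25, 0, 0.8], [0, 6.7, 0]],
    [[-3.35, 0, 0.4], [0, 6.7, 0]],
    [[-3.35, 0, 0], [0, 6.7, 0]],
    [[-3.35, 0, -0.35], [0, 6.7, 0]],
    [[0, 0, 0], [0, 0, 0]],
  ],
)

```text
clock: 3.22
tool_pos: [0.4091, -0.2539, 0.1717]
eef_rot: [0.715, 0.61, 0.259, -0.224]
contact_force: [-0.1, 1.0, 0.2]
opening: 0.005
finger_force: 0.0
```

```bash
python3 - <<'E'
from h import *
p,q=now()
rows(p,q,[(tgt(-.20,.06,58),7)])
E
```

```text
t 3.23 tip own [ -39.8 -270.1  157.2] lean 40.1 F [-0.1  1.   0.2] q [ 0.98  0.88 -0.33  1.79 -0.41  0.94  0.87]
[[[-0.21,0.02,1.72],[0.0,2.6,-0.1]],[[-0.29,0.02,1.71],[0.0,2.6,-0.1]],[[-0.36,0.02,1.69],[0.1,2.5,-0.1]],[[-0.44,0.03,1.68],[0.0,2.6,-0.1]],[[-0.52,0.02,1.66],[0.1,2.5,-0.1]],[[-0.58,0.03,1.63],[0.0,2.6,-0.0]],[[-0.66,0.02,1.6],[0.1,2.5,-0.1]]]
```

Request:
step_arm(
  steps=[
    [[-0.2, 0, 1.7], [0, 2.6, 0]],
    [[-0.3, 0, 1.7], [0, 2.6, 0]],
    [[-0.35, 0, 1.7], [0, 2.6, 0]],
    [[-0.45, 0, 1.7], [0, 2.6, 0]],
    [[-0.5, 0.05, 1.65], [0, 2.6, 0]],
    [[-0.6, 0.05, 1.65], [0, 2.6, 0]],
    [[-0.65, 0.05, 1.6], [0, 2.5, 0]],
    [[0, 0, 0], [0, 0, 0]],
  ],
)

```text
clock: 4.22
tool_pos: [0.4221, -0.1827, 0.0736]
eef_rot: [0.662, 0.571, 0.368, -0.318]
contact_force: [-0.4, 0.2, -0.3]
opening: 0.004
finger_force: 0.0
```

```bash
python3 - <<'E'
from h import *
p,q=now()
rows(p,q,[(tgt(-.185,.027,58),3),(tgt(-.131,.027,58),5)])
E
```

```text
t 4.22 tip own [ -37.3 -193.9   63.6] lean 58.2 F [-0.4  0.2 -0.3] q [ 1.03  1.19 -0.45  1.77 -0.49  0.92  1.01]
[[[-0.88,-0.02,0.89],[-0.0,-0.1,-0.0]],[[-0.88,-0.02,0.9],[-0.0,-0.1,-0.1]],[[-0.87,-0.03,0.9],[-0.0,-0.0,-0.0]]]
[[[0.57,0.0,0.92],[-0.0,-0.0,-0.0]],[[0.57,0.0,0.91],[-0.0,-0.0,-0.0]],[[0.57,0.0,0.92],[-0.0,-0.0,-0.0]],[[0.57,0.0,0.91],[-0.0,-0.0,-0.0]],[[0.58,0.0,0.92],[-0.0,-0.0,-0.0]]]
```

Request:
step_arm(
  steps=[
    [[-0.9, 0, 0.9], [0, 0, 0]],
    [[-0.9, 0, 0.9], [0, 0, 0]],
    [[-0.9, 0, 0.9], [0, 0, 0]],
    [[0, 0, 0], [0, 0, 0]],
  ],
)

```text
clock: 4.72
tool_pos: [0.4228, -0.1758, 0.0357]
eef_rot: [0.663, 0.57, 0.368, -0.318]
contact_force: [-0.2, -0.2, 0.1]
opening: 0.006
finger_force: 0.0
```

```bash
python3 - <<'E'
from h import *
p,q=now()
rows(p,q,[(tgt(-.145,.027,58),5)])
E
```

```text
t 4.72 tip own [ -37.6 -187.    25.6] lean 58.2 F [-0.2 -0.2  0.1] q [ 1.03  1.26 -0.45  1.76 -0.49  0.86  1.04]
[[[0.47,-0.01,0.7],[0.0,-0.0,-0.0]],[[0.47,-0.01,0.7],[0.0,-0.0,-0.1]],[[0.47,-0.01,0.7],[0.0,-0.1,-0.0]],[[0.46,-0.01,0.7],[0.1,-0.0,-0.1]],[[0.47,-0.01,0.69],[0.0,-0.1,-0.0]]]
```

Move in to 131 mm (8 rows), then take a picture to check the clearances.

Request:
step_arm(
  steps=[
    [[0.47, 0, 0.7], [0, 0, 0]],
    [[0.47, 0, 0.7], [0, 0, 0]],
    [[0.47, 0, 0.7], [0, 0, 0]],
    [[0.47, 0, 0.7], [0, 0, 0]],
    [[0.45, 0, 0.7], [0, 0, 0]],
    [[0.4, 0, 0.6], [0, 0, 0]],
    [[0.35, 0, 0.6], [0, 0, 0]],
    [[0, 0, 0], [0, 0, 0]],
  ],
)

```text
clock: 5.72
tool_pos: [0.4315, -0.1201, 0.038]
eef_rot: [0.662, 0.57, 0.368, -0.317]
contact_force: [0.0, 0.9, 0.7]
opening: 0.005
finger_force: 0.0
```

```bash
python3 - <<'E'
from h import *; import cv2
from plant import vision
now()
S=vision.snapshot("scene");T=vision.snapshot("top")
f=lambda s,x,y,w,h,k:cv2.resize(s["img"][y:y+h,x:x+w,::-1],(w*k,h*k),interpolation=cv2.INTER_CUBIC)
im=np.vstack([f(S,170,165,130,70,5)[:,:650],f(T,180,195,130,47,5)])
cv2.imwrite("pics/a1.png",im)
E
```

```text
t 5.72 tip own [ -37.  -130.6   27.9] lean 58.1 F [0.  0.9 0.7] q [ 0.98  1.26 -0.51  1.87 -0.55  0.73  1.05]
```

View pics/a1.png

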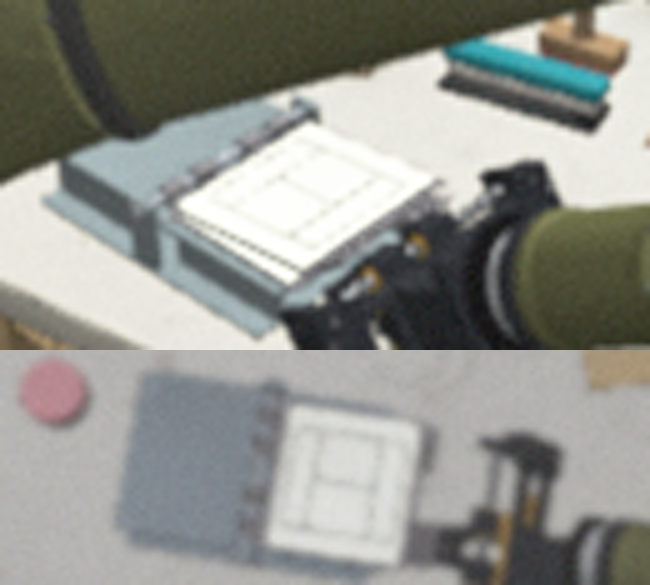

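Fingertips sit below the near tab, outside the lower leaf's edge, with nothing touched. I'll plan the arc around the hinge.

```bash
cat >> h.py <<'E'
def arc(th,rr=.126,lead=0,a=None):
    if a is None: a=58 if th<40 else 58*(180-th)/140
    c=np.array(leaf(0,rr,-.0025+lead,np.radians(th))); ar=np.radians(a)
    t=c-.009*np.array([0,np.cos(ar),np.sin(ar)])
    return tgt(t[1],t[2],a)
E
python3 - <<'E'
from h import *
p,q=now()
rows(p,q,[(arc(t),1) for t in np.arange(-1,60,2.5)])
E
```

```text
t 5.83 tip own [ -36.8 -131.5   27.6] lean 58.1 F [-0.  -0.1 -0.2] q [ 0.98  1.26 -0.51  1.87 -0.55  0.73  1.05]
[[[0.47,-0.11,-0.2],[0.2,-0.1,-0.2]]]
[[[0.46,-0.0,-0.3],[-0.0,0.0,0.0]]]
[[[0.48,-0.0,-0.28],[-0.0,0.0,0.0]]]
[[[0.48,-0.0,-0.26],[-0.0,0.0,0.0]]]
[[[0.5,0.0,-0.23],[-0.0,0.0,0.0]]]
[[[0.51,0.0,-0.22],[-0.0,0.0,0.0]]]
[[[0.51,0.0,-0.19],[-0.0,0.0,0.0]]]
[[[0.53,0.0,-0.17],[-0.0,0.0,0.0]]]
[[[0.53,0.0,-0.14],[-0.0,0.0,0.0]]]
[[[0.53,0.0,-0.13],[-0.0,0.0,0.0]]]
[[[0.54,0.0,-0.1],[-0.0,0.0,0.0]]]
[[[0.55,0.0,-0.07],[-0.0,0.0,0.0]]]
[[[0.55,0.0,-0.05],[-0.0,0.0,0.0]]]
[[[0.54,0.0,-0.03],[-0.0,0.0,0.0]]]
[[[0.55,0.0,-0.01],[-0.0,0.0,0.0]]]
[[[0.55,0.0,0.02],[-0.0,0.0,0.0]]]
[[[0.55,0.0,0.05],[-0.0,0.0,0.0]]]
[[[0.57,0.01,0.06],[-0.0,-0.6,0.0]]]
[[[0.58,-0.0,0.07],[-0.0,-1.0,0.0]]]
[[[0.57,-0.0,0.08],[-0.0,-1.1,0.0]]]
[[[0.57,-0.0,0.1],[-0.0,-1.0,0.0]]]
[[[0.57,-0.0,0.11],[-0.0,-1.1,0.0]]]
[[[0.57,-0.0,0.12],[-0.0,-1.0,0.0]]]
[[[0.56,-0.0,0.14],[-0.0,-1.0,0.0]]]
[[[0.56,-0.0,0.16],[-0.0,-1.1,0.0]]]
```

Request:
step_arm(
  steps=[
    [[0.47, -0.1, -0.2], [0, 0, 0]],
    [[0.46, 0, -0.3], [0, 0, 0]],
    [[0.48, 0, -0.28], [0, 0, 0]],
    [[0.48, 0, -0.26], [0, 0, 0]],
    [[0.5, 0, -0.23], [0, 0, 0]],
    [[0.51, 0, -0.22], [0, 0, 0]],
    [[0.51, 0, -0.19], [0, 0, 0]],
    [[0.53, 0, -0.17], [0, 0, 0]],
    [[0.53, 0, -0.14], [0, 0, 0]],
    [[0.53, 0, -0.13], [0, 0, 0]],
    [[0.54, 0, -0.1], [0, 0, 0]],
    [[0.55, 0, -0.07], [0, 0, 0]],
  ],
)

```text
clock: 7.32
tool_pos: [0.4325, -0.1079, 0.1019]
eef_rot: [0.663, 0.57, 0.368, -0.317]
contact_force: [-0.3, 0.2, -1.4]
opening: 0.004
finger_force: 0.4
```

```bash
python3 - <<'E'
from h import *; import cv2
from plant import vision
p,q=now()
S=vision.snapshot("scene");T=vision.snapshot("top")
f=lambda s,x,y,w,h,k:cv2.resize(s["img"][y:y+h,x:x+w,::-1],(w*k,h*k),interpolation=cv2.INTER_CUBIC)
im=np.vstack([f(S,170,155,130,75,5)[:,:650],f(T,190,195,130,44,5)])
cv2.imwrite("pics/a2.png",im)
E
```

```text
t 7.33 tip own [ -37.8 -118.4   91.9] lean 58.1 F [-0.3  0.2 -1.4] q [ 0.98  1.15 -0.54  1.93 -0.59  0.75  1.01]
```

View pics/a2.png

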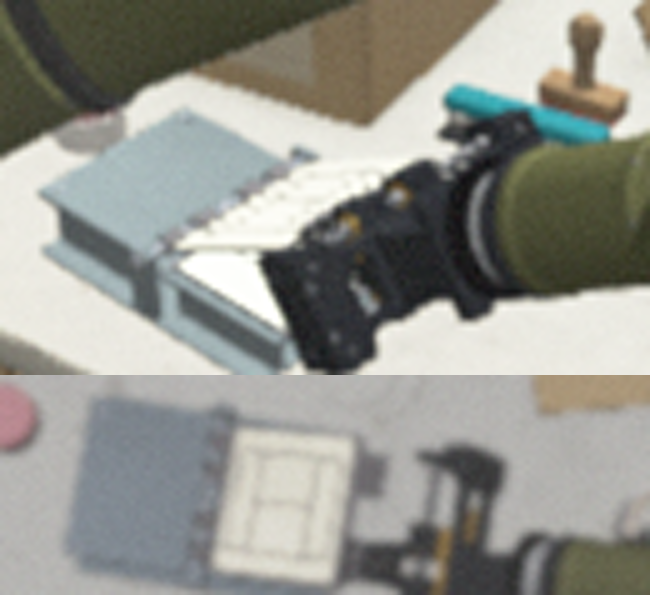

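The top leaf is rising on the fingers and the lower leaf stays on the wing (its white page is visible beneath). Contact is about 1.4 N, so I'll continue.

```bash
python3 - <<'E'
from h import *
p,q=now()
rows(p,q,[(arc(t),1) for t in np.arange(29,102,3)])
E
```

```text
t 7.42 tip own [ -37.8 -118.1   92.3] lean 58.1 F [-0.1  0.4 -0.5] q [ 0.98  1.15 -0.54  1.93 -0.59  0.75  1.01]
[[[0.44,-0.02,-0.05],[0.2,-0.1,-0.1]]]
[[[0.66,0.0,-0.03],[-0.0,-0.0,-0.0]]]
[[[0.66,0.0,0.01],[-0.0,-0.0,-0.0]]]
[[[0.66,0.0,0.04],[-0.0,-0.0,-0.0]]]
[[[0.67,0.0,0.06],[-0.0,-0.4,-0.0]]]
[[[0.69,0.0,0.09],[-0.0,-1.3,-0.0]]]
[[[0.69,0.0,0.1],[-0.0,-1.2,-0.0]]]
[[[0.69,0.0,0.12],[-0.0,-1.3,0.0]]]
[[[0.68,0.0,0.15],[-0.0,-1.2,0.0]]]
[[[0.68,0.0,0.16],[-0.0,-1.3,0.0]]]
[[[0.67,0.0,0.18],[-0.0,-1.2,0.0]]]
[[[0.66,0.0,0.2],[-0.0,-1.2,0.0]]]
[[[0.65,0.01,0.22],[-0.0,-1.3,0.0]]]
[[[0.65,-0.0,0.24],[-0.0,-1.2,0.0]]]
[[[0.64,-0.0,0.26],[-0.0,-1.3,0.0]]]
[[[0.64,-0.0,0.27],[-0.0,-1.2,0.0]]]
[[[0.62,-0.0,0.3],[-0.0,-1.3,0.0]]]
[[[0.61,-0.0,0.31],[-0.0,-1.2,0.0]]]
[[[0.6,-0.0,0.33],[-0.0,-1.2,0.0]]]
[[[0.59,-0.0,0.34],[-0.0,-1.3,0.0]]]
[[[0.58,-0.0,0.37],[-0.0,-1.2,0.0]]]
[[[0.57,-0.0,0.37],[-0.0,-1.3,0.0]]]
[[[0.56,-0.0,0.4],[-0.0,-1.2,0.0]]]
[[[0.54,-0.0,0.41],[-0.0,-1.3,0.0]]]
[[[0.53,-0.0,0.42],[-0.0,-1.2,0.0]]]
```

Request:
step_arm(
  steps=[
    [[0.44, 0, -0.05], [0, 0, 0]],
    [[0.66, 0, -0.03], [0, 0, 0]],
    [[0.66, 0, 0.01], [0, 0, 0]],
    [[0.66, 0, 0.04], [0, 0, 0]],
    [[0.67, 0, 0.06], [0, -0.4, 0]],
    [[0.69, 0, 0.09], [0, -1.3, 0]],
    [[0.69, 0, 0.1], [0, -1.2, 0]],
    [[0.69, 0, 0.12], [0, -1.3, 0]],
    [[0.68, 0, 0.15], [0, -1.2, 0]],
    [[0.68, 0, 0.16], [0, -1.3, 0]],
    [[0.67, 0, 0.18], [0, -1.2, 0]],
    [[0.66, 0, 0.2], [0, -1.2, 0]],
  ],
)

```text
clock: 8.93
tool_pos: [0.4404, -0.0556, 0.1604]
eef_rot: [0.69, 0.594, 0.314, -0.27]
contact_force: [-0.1, -0.4, -0.7]
opening: 0.006
finger_force: 0.4
```

Request:
step_arm(
  steps=[
    [[0.65, 0, 0.22], [0, -1.3, 0]],
    [[0.65, 0, 0.24], [0, -1.2, 0]],
    [[0.64, 0, 0.26], [0, -1.3, 0]],
    [[0.64, 0, 0.27], [0, -1.2, 0]],
    [[0.62, 0, 0.3], [0, -1.3, 0]],
    [[0.61, 0, 0.31], [0, -1.2, 0]],
    [[0.6, 0, 0.33], [0, -1.2, 0]],
    [[0.59, 0, 0.34], [0, -1.3, 0]],
    [[0.58, 0, 0.37], [0, -1.2, 0]],
    [[0.57, 0, 0.37], [0, -1.3, 0]],
    [[0.56, 0, 0.4], [0, -1.2, 0]],
    [[0.54, 0, 0.41], [0, -1.3, 0]],
  ],
)

```text
clock: 10.42
tool_pos: [0.4522, 0.0221, 0.1803]
eef_rot: [0.725, 0.624, 0.221, -0.191]
contact_force: [-0.2, -1.3, -0.6]
opening: 0.007
finger_force: 0.3
```

```bash
python3 - <<'E'
from h import *; import cv2
from plant import vision
p,q=now()
S=vision.snapshot("scene")
f=lambda s,x,y,w,h,k:cv2.resize(s["img"][y:y+h,x:x+w,::-1],(w*k,h*k),interpolation=cv2.INTER_CUBIC)
cv2.imwrite("pics/a3.png",f(S,160,110,130,120,5))
rows(p,q,[(arc(t),1) for t in np.arange(101,174,3)])
E
```

```text
t 10.43 tip own [-37.2   7.6 164.5] lean 33.9 F [-0.2 -1.3 -0.6] q [ 0.55  0.76 -0.51  2.18 -0.74  0.38  0.71]
[[[0.56,-0.07,0.38],[0.1,-1.2,-0.2]]]
[[[0.52,-0.0,0.44],[-0.0,-1.2,-0.0]]]
[[[0.5,-0.0,0.46],[-0.0,-1.3,-0.0]]]
[[[0.48,-0.01,0.46],[-0.0,-1.2,-0.0]]]
[[[0.47,0.0,0.49],[-0.0,-1.3,-0.0]]]
[[[0.46,0.0,0.49],[-0.0,-1.2,-0.0]]]
[[[0.44,0.0,0.51],[-0.0,-1.3,-0.0]]]
[[[0.42,0.0,0.52],[-0.0,-1.2,-0.0]]]
[[[0.41,0.0,0.53],[-0.0,-1.2,-0.0]]]
[[[0.39,0.0,0.54],[-0.0,-1.3,-0.0]]]
[[[0.37,0.0,0.55],[-0.0,-1.2,-0.0]]]
[[[0.36,0.0,0.56],[-0.0,-1.3,-0.0]]]
[[[0.33,0.0,0.57],[-0.0,-1.2,-0.0]]]
[[[0.32,0.0,0.58],[-0.0,-1.3,-0.0]]]
[[[0.3,0.01,0.59],[-0.0,-1.2,-0.0]]]
[[[0.28,-0.0,0.59],[-0.0,-1.2,-0.0]]]
[[[0.26,-0.0,0.61],[-0.0,-1.3,-0.0]]]
[[[0.25,-0.0,0.61],[-0.0,-1.2,-0.0]]]
[[[0.22,-0.0,0.61],[-0.0,-1.3,-0.0]]]
[[[0.21,-0.0,0.62],[-0.0,-1.2,-0.0]]]
[[[0.18,-0.0,0.63],[-0.0,-1.3,-0.0]]]
[[[0.16,-0.0,0.63],[-0.0,-1.2,-0.0]]]
[[[0.15,-0.0,0.63],[-0.0,-1.2,-0.0]]]
[[[0.12,-0.0,0.63],[-0.0,-1.3,-0.0]]]
[[[0.11,-0.0,0.64],[-0.0,-1.2,-0.0]]]
```

View pics/a3.png

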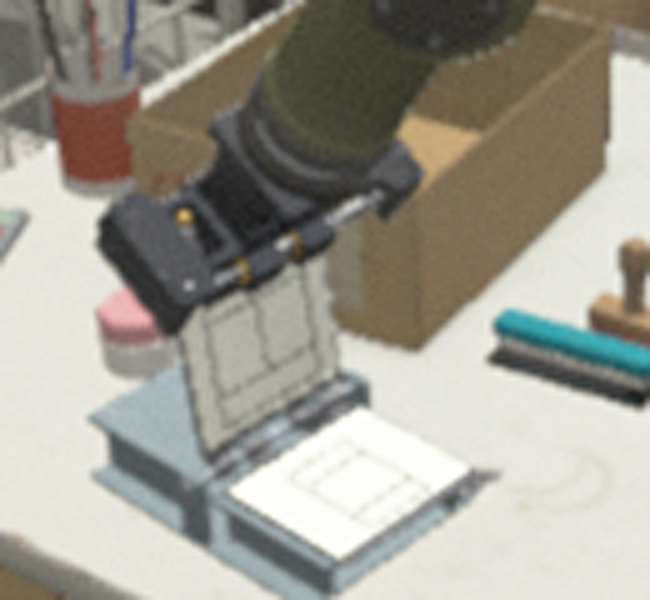

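The leaf stands just past upright, pushed from behind by the tips, and the lower leaf is flat. Continuing.

Request:
step_arm(
  steps=[
    [[0.56, -0.05, 0.38], [0, -1.2, 0]],
    [[0.52, 0, 0.44], [0, -1.2, 0]],
    [[0.5, 0, 0.46], [0, -1.3, 0]],
    [[0.48, 0, 0.46], [0, -1.2, 0]],
    [[0.47, 0, 0.49], [0, -1.3, 0]],
    [[0.46, 0, 0.49], [0, -1.2, 0]],
    [[0.44, 0, 0.51], [0, -1.3, 0]],
    [[0.42, 0, 0.52], [0, -1.2, 0]],
    [[0.41, 0, 0.53], [0, -1.2, 0]],
    [[0.39, 0, 0.54], [0, -1.3, 0]],
    [[0.37, 0, 0.55], [0, -1.2, 0]],
    [[0.36, 0, 0.56], [0, -1.3, 0]],
  ],
)

```text
clock: 11.98
tool_pos: [0.4625, 0.0956, 0.1524]
eef_rot: [0.747, 0.643, 0.125, -0.108]
contact_force: [-1.0, 0.2, 0.4]
opening: 0.007
finger_force: 0.1
```

```bash
python3 - <<'E'
from h import *
p,q=now()
rows(p,q,[(arc(t),1) for t in np.arange(137,171,3)])
E
```

```text
t 11.97 tip own [-37.7  77.4 134.5] lean 19.0 F [-1.   0.2  0.4] q [ 0.07  0.71 -0.26  2.19 -0.74  0.23  0.45]
[[[0.32,-0.03,0.57],[0.0,-1.2,-0.2]]]
[[[0.32,-0.0,0.58],[0.0,-1.3,-0.0]]]
[[[0.3,-0.0,0.58],[0.0,-1.2,-0.0]]]
[[[0.28,-0.0,0.6],[0.0,-1.3,-0.0]]]
[[[0.26,-0.0,0.6],[0.0,-1.2,-0.0]]]
[[[0.25,-0.01,0.61],[0.0,-1.2,-0.0]]]
[[[0.22,0.0,0.62],[0.0,-1.3,-0.0]]]
[[[0.2,0.0,0.62],[0.0,-1.2,-0.0]]]
[[[0.19,0.0,0.62],[0.0,-1.3,-0.0]]]
[[[0.16,0.0,0.63],[0.0,-1.2,-0.0]]]
[[[0.15,0.0,0.63],[0.0,-1.3,-0.0]]]
[[[0.12,0.0,0.64],[0.0,-1.2,-0.0]]]
```

Request:
step_arm(
  steps=[
    [[0.32, 0, 0.57], [0, -1.2, 0]],
    [[0.32, 0, 0.58], [0, -1.3, 0]],
    [[0.3, 0, 0.58], [0, -1.2, 0]],
    [[0.28, 0, 0.6], [0, -1.3, 0]],
    [[0.26, 0, 0.6], [0, -1.2, 0]],
    [[0.25, 0, 0.61], [0, -1.2, 0]],
    [[0.22, 0, 0.62], [0, -1.3, 0]],
    [[0.2, 0, 0.62], [0, -1.2, 0]],
    [[0.19, 0, 0.62], [0, -1.3, 0]],
    [[0.16, 0, 0.63], [0, -1.2, 0]],
    [[0.15, 0, 0.63], [0, -1.3, 0]],
    [[0.12, 0, 0.64], [0, -1.2, 0]],
  ],
)

```text
clock: 13.48
tool_pos: [0.4689, 0.137, 0.0874]
eef_rot: [0.757, 0.652, 0.027, -0.024]
contact_force: [-0.8, 0.0, 0.9]
opening: 0.008
finger_force: 0.1
```

```bash
python3 - <<'E'
from h import *
p,q=now()
rows(p,q,[(arc(t),1) for t in (172,174,176,178,179,180)])
E
```

```text
t 13.47 tip own [-37.4 114.4  68.4] lean 4.1 F [-0.8  0.   0.9] q [-0.4   0.82  0.1   2.13 -0.73  0.21  0.23]
[[[0.1,-0.06,0.4],[-0.0,-0.8,-0.2]]]
[[[0.07,0.0,0.43],[-0.0,-0.8,-0.0]]]
[[[0.05,0.0,0.42],[-0.0,-0.9,-0.0]]]
[[[0.05,0.0,0.43],[-0.0,-0.8,-0.0]]]
[[[0.02,0.0,0.21],[-0.0,-0.4,-0.0]]]
[[[0.02,0.0,0.21],[-0.0,-0.4,-0.0]]]
```

Request:
step_arm(
  steps=[
    [[0.1, 0, 0.4], [0, -0.8, 0]],
    [[0.07, 0, 0.43], [0, -0.8, 0]],
    [[0.05, 0, 0.42], [0, -0.9, 0]],
    [[0.05, 0, 0.43], [0, -0.8, 0]],
    [[0, 0, 0.2], [0, -0.4, 0]],
    [[0, 0, 0.2], [0, -0.4, 0]],
    [[0, 0, 0], [0, 0, 0]],
  ],
)

```text
clock: 14.35
tool_pos: [0.4694, 0.1402, 0.0671]
eef_rot: [0.758, 0.652, 0.0, -0.001]
contact_force: [-1.2, 0.2, 0.4]
opening: 0.007
finger_force: 0.0
```

Request:
step_arm(
  steps=[
    [[0, 0, 0.1], [0, 0, 0]],
    [[0, 0, 0], [0, 0, 0]],
  ],
)

```text
clock: 14.6
tool_pos: [0.4695, 0.1402, 0.0667]
eef_rot: [0.758, 0.652, 0.001, -0.001]
contact_force: [-0.6, 0.5, 6.1]
opening: 0.005
finger_force: 2.9
```

Request:
step_arm(
  steps=[
    [[0, 0, 0.05], [0, 0, 0]],
    [[0, 0, 0], [0, 0, 0]],
    [[0, 0, 0], [0, 0, 0]],
  ],
)

```text
clock: 14.98
tool_pos: [0.4695, 0.1401, 0.0666]
eef_rot: [0.758, 0.652, 0.001, -0.001]
contact_force: [-1.3, -1.4, 10.9]
opening: 0.003
finger_force: 5.2
```

It is firmly at the stop. Lift away and check.

Request:
step_arm(
  steps=[
    [[0, 0, -0.3], [0, 0, 0]],
    [[0, 0, -1], [0, 0, 0]],
    [[0, 0, -2], [0, 0, 0]],
    [[0, 0, -3], [0, 0, 0]],
    [[0, 0, -4], [0, 0, 0]],
    [[0, 0, -4], [0, 0, 0]],
    [[0, 2, -3], [0, 0, 0]],
    [[-4, 0, -1], [0, 0, 0]],
    [[-4, 0, 0], [0, 0, 0]],
    [[-4, 0, 0], [0, 0, 0]],
    [[-2, 0, 0], [0, 0, 0]],
    [[0, 0, 0], [0, 0, 0]],
  ],
)

```text
clock: 16.48
tool_pos: [0.4679, -0.003, 0.2489]
eef_rot: [0.759, 0.651, 0.001, -0.001]
contact_force: [-0.3, -0.1, 0.6]
opening: -0.0
finger_force: 0.0
```

```bash
python3 - <<'E'
from h import *; import cv2
from plant import vision
p,q=now()
S=vision.snapshot("scene")
cv2.imwrite("pics/a4.png",cv2.resize(S["img"][100:280,130:370,::-1],(800,600),interpolation=cv2.INTER_CUBIC))
E
```

```text
t 16.48 tip own [-18.1 -25.5 229.9] lean 0.1 F [-0.3 -0.1  0.6] q [-0.43  0.56  0.53  2.06 -0.47  0.64  0.26]
```

View pics/a4.png

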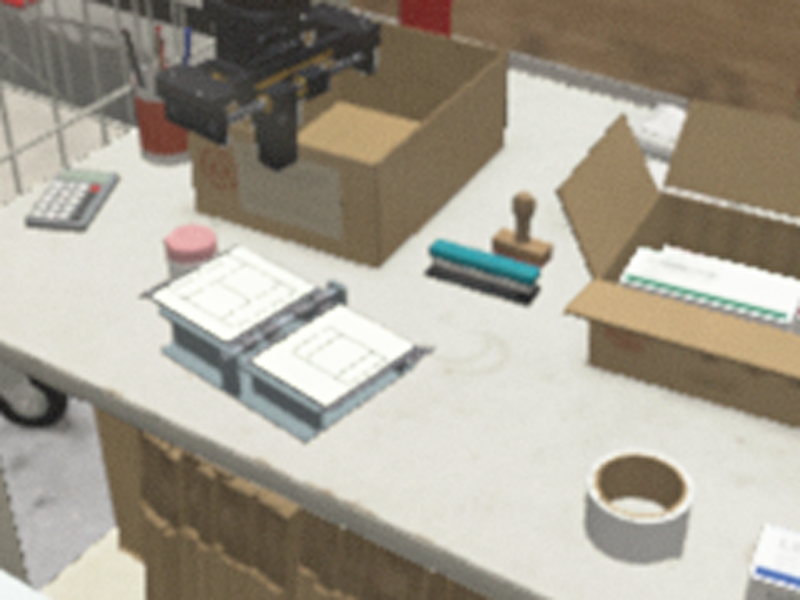

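The top leaf lies flat on the left wing at (235,293) and the lower leaf is flat on the right wing at (335,355). The jar at (190,248) and the other items are untouched, and the hand is clear.

```bash
python3 -c "
from plant import finish_job
print(finish_job())"
```

```text
the job is handed in; nothing more can be done
None
```

The job is handed in: the top leaf was pushed over the spine with closed fingertips and pressed flat on the left wing. The lower leaf still lies on the right wing, the other things on the bench were not touched, and the hand is clear, at about 16.5 s of the 53 s allowed.

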